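# Shut and level the vial cabinet

## Robot

A 7-joint arm with a two-finger parallel gripper is mounted at the origin on the work surface. World frame = base frame: x ahead of the robot, y to its left, z up, the work surface at z = 0. Lengths are in m, angles in rad, forces in N, time in s.
With the tool pointing down it reaches from about 0.4 to 0.85 m from the base axis. Payload 4.5 kg.
Tool frame: the origin (TCP) lies midway between the tips of the shut fingers; the grasp point (between the pads) lies 19 mm behind it; z points along the fingers, y is the line along which they close (so a half turn about z gives the same grasp; the last joint's range is limited). The gripper opens to 88 mm and grips with 3 to 60 N. Pads are 18 mm wide; open, the fingers measure 123 mm over their backs; the gripper's body (75 mm by 187 mm) begins 45 mm behind the grasp point.
Start: joints at [-1.299, 0.689, -0.195, 1.565, 0.157, 0.902, -0.215], TCP at [0.147, 0.607, 0.239] pointing down, gripper open.
Joint ranges: [-3.01, 3.01], [-0.46, 2.08], [-1.47, 1.51], [0.13, 2.56], [-1, 4.14], [0.04, 2.09], [-2.66, 2.66]. Speed limits (rad/s): [2.57, 2.57, 3.14, 3.14, 3.14, 3.14, 3.14].

## Interface

Orientations are given as a unit quaternion [x, y, z, w].
In Python, from plant import * gives the robot as it stands.
- The arm moves only by the tool send_rows, never from a script. Its argument "targets" is a list of rows, each a list of 2 entries, a list of its own where there are three numbers: the shift along the tool's x, y, z in units of 0.3 m (1.0 is 0.3 m), then the turn, a rotation vector about the tool's x, y, z in units of pi rad (1.0 is pi rad). A call has 1 to 12 rows; each row is the pose to reach, as a shift and turn from the pose commanded when the call began, along the tool's axes at that moment, turning the shorter way round; what a row does not reach only later rows make up. A row lasts 1/8 s, in which the tool goes at most 62.5 mm and 10.7 degrees, less where a joint would pass 70% of its speed; a pose out of reach is approached as far as the arm can. A call with a number of a shift or a turn outside -1 to 1 is refused whole. A call with a gripper value outside its range is refused whole. "fingers" is the opening, from 0 (shut) to 1 (fully open), set as the call begins (left out, the last holds). The fingers move at their own pace and stop on an object; "newtons" is the grip in N (left out, the last holds). Time passes only in rows, so rows that repeat a pose let the fingers close. It gives the time, the measured TCP pose, the force, the opening and the grip force at its end, in the units of the state.
- get_state(): the state, without advancing time (a new reading comes with each control period).
- snapshot(name): name is "scene" or "side" or "wrist"; returns a dict with "img" (480x640x3 uint8, blue, green, red), "fx", "fy", "cx", "cy" (pixels), "cam_to_world" (4x4, takes a point from camera to world coordinates); the wrist camera has in their place "T_tool_cam" (4x4, takes a point from camera to tool coordinates, whose origin is the TCP and whose axes are the flange's). Camera axes: x right, y down, z forward; pixel columns grow to the right and rows downward; lengths in m; the calibration is good to about 2 mm. The wrist camera is an equidistant fisheye: a pixel r from the principal point sees the ray r / f radians off the axis. A picture is of the moment at which its call begins: read the wrist's pose just before it. There is no depth.
- finish_job(): hands the job in; it is judged then, once.
The state is a dict: "clock": time; "q": joint angles; "qd": joint speeds; "joint_torque": joint torques, N m; "tool_pos": TCP position; "eef_rot": TCP orientation; "contact_force": force on the tool from outside, world axes, zero at the start; "moment": the same for the moment, N m; "opening": opening from 0.0 (shut) to 1.0 (fully open); "finger_force": force on a finger pad.
Only numpy, scipy, OpenCV 4.12 (cv2) and the standard library are available. Lean on these libraries where they do the work, as an engineer would, in place of code of your own. Each camera call takes 0.05 s, during which the arm holds its last target. There are 200 camera calls.

## Task

First push the blue door of the white vial cabinet fully shut, until it snaps onto its catch. Then turn the orange wing grip of the cabinet's levelling foot until the bubble of the yellow spirit level lying on the cabinet sits centred between the two black lines, and let it settle there. Finally press down on the spirit level from above, firmly but not hard (5 to 25 N is right), and finish while still pressing it flat on the cabinet with the bubble centred; do not disturb the other things on the bench.

Things in the scene. Friction and masses are not known exactly. Their poses are not given: they have to be found in the camera images.
- cabinet: White sheet-metal vial cabinet, 170 mm deep (x) x 240 mm wide (y), flat top 130 mm above its origin, which is on the bench under its centre; x points from the blue door to the back, y to the hinge side, z up. It cannot slide. It starts tilted 0.014 to 0.030 rad about its x axis, the foot side (-y) too low; only turning the foot alters that.
- door (a joint): Opening angle of the cabinet's blue door in rad: 0 = shut and seated on the catch, grows as it opens towards the robot (-x); starts 0.35 to 0.75. The hinge is upright at the cabinet's left (+y) front edge. The door stays where it is left; a sprung roller catch resists with about 4 N from 0.05 to 0.02 rad, then draws the door shut to a hard stop.
- door_hinge (a point): Point on the door's hinge axis at mid height of the door (72 mm above the bench), in the plane of the door's inner face. The door is 12 mm thick, 234 mm wide and 106 mm high (19 to 125 mm above the bench).
- door_push (a point): A good place to push: point on the door's outer face, 165 mm from the hinge axis, 102 mm above the bench, 23 mm below the door's top edge; its own +x points into the door (the way to push), y to the hinge, z up.
- foot_grip (a point): Centre of the orange wing grip on top of the levelling foot's upright spindle, 147 mm above the bench (up to 6 mm lower at the start), on the spindle's axis, 188 mm from the cabinet's centre on its -y side, 68 mm clear of the side wall. The wing is a bar 52 mm long along this frame's x, 14 mm thick along y, 30 mm high (its top 13 mm above this point). It starts in line with the cabinet's x.
- foot_pad (a point): Lower end of the foot's spindle, at the bench. The foot turns about its upright axis (friction 0.08 N m), from its start 3.0 rad clockwise seen from above and 0.8 rad the other way, and stays where it is left. Clockwise lifts this side of the cabinet by 0.02 rad of tilt per rad turned, which moves the bubble about 16 mm per rad towards the foot; 0.7 to 1.5 rad are needed.
- level: Loose yellow spirit level, 200 mm long (y) x 28 mm wide x 34 mm high, 0.35 kg, lying across the cabinet's top; origin at the centre of its underside, y along its length (roughly along the cabinet's y), z up. A white window with the vial, 90 mm long, is in the middle of its top, with two black lines 29 mm apart; the top is solid and can be pressed anywhere, best at the middle of its length.
- bubble (a joint): Position in m of the 18 mm long green bubble from the middle of the two black lines, along the level's y; 0 = centred, positive = towards the cabinet's hinge side (the high end). It lies wholly between the lines within 0.004. It moves 0.8 mm per mrad of tilt and needs about 1 s to settle.
- vial_tray: Bystander: white tray of purple-capped vials, 165 x 165 x 50 mm, loose; origin under its centre.
- vial0: Bystander: loose purple vial, 22 mm across, 45 mm high; origin under its centre.
- vial1: Bystander: second vial, the same.
- sanitiser: Bystander: bottle with a blue cap, 64 mm across, 160 mm high; origin under its centre.
- logger: Bystander: grey temperature logger, 110 x 60 x 22 mm; origin under its centre.
- driver: Bystander: screwdriver lying on the bench; origin under its middle.
Mind the look-alikes: they are no part of the job. Of the things shaped like the level, the yellow one is meant.

How it is judged:
On the way, in this order (a step that is already met when the one before it is completed fails the run):
1. the door is shut on its catch (value of joint door below 0.015 rad), for 0.2 s.
2. with the door shut, the foot is turned until the bubble rests between the lines while the level lies flat on the cabinet (value of joint door below 0.015 rad and value of joint bubble between -0.004 and 0.004 m and angle between cabinet's own z axis and vertical below 0.01 rad and contact force between level and cabinet above 0.5 N), for 0.4 s.
At the end, for the whole second after the job is handed in: The door is shut (below 0.015 rad); the bubble is within 4.5 mm of the middle; the cabinet is level within 0.010 rad; the level lies flat on it (within 0.025 rad), at rest; the gripper is still pressing the level down with 3 to 35 N, and the cabinet carries level and push (over 5 N) (value of joint door below 0.015 rad and value of joint bubble between -0.0045 and 0.0045 m and angle between cabinet's own z axis and vertical below 0.01 rad and angle between the z axis of level and the z axis of cabinet, either way round below 0.025 rad and contact force between the fingers and level between 3 and 35 N and contact force between level and cabinet above 5 N and linear speed of level below 0.02 m/s); the arm keeps its last pose, push and grip.
It fails at once if the level is pressed brutally (over 50 N) (contact force between the fingers and level above 50 N).
It fails at once if the level is knocked off the cabinet (height (world z) of level below 0.1 m).
It fails at once if another thing on the bench is pushed about (over 40 mm) (distance of any of vial_tray, vial0, vial1, sanitiser, logger, driver from where it was at the start of the episode above 0.04 m).
It also fails if it takes over 61 s, if anything falls off the work surface, if the arm or the gripper's body presses on something with over 40 N, if the wrist force passes 120 N, or if a joint passes its speed limit or range.

## Working session

There is one attempt and no reset: what is moved stays moved. The work goes in short steps, Python scripts to look and compute and a tool call to move; the robot and the scene stay as the last step left them, time stands still between calls to the robot, and variables do not carry over. Pictures are saved under pics/ and viewed, at most 10 in all, crops included, and the job is handed in when it is done.

Besides the shell and the picture viewer there is one more tool, called after "Emit:" as name(argument=value, ...) on one line, values as JSON. send_rows: Moves the arm, as the interface text tells. Its arguments: {"type":"object","properties":{"targets":{"type":"array"},"fingers":{"type":"number"},"newtons":{"type":"number"}},"required":["targets"]}

```bash
mkdir -p pics; cat > h.py <<'E'
from plant import *
import numpy as np, cv2
from scipy.spatial.transform import Rotation as R
def ray(s,u,v):
    d=np.array([(u-s["cx"])/s["fx"],(v-s["cy"])/s["fy"],1.]);T=np.array(s["cam_to_world"])
    return T[:3,3],T[:3,:3]@d
def onz(s,u,v,z):
    o,d=ray(s,u,v);return o+d*(z-o[2])/d[2]
def proj(s,p):
    T=np.linalg.inv(np.array(s["cam_to_world"]));c=T[:3,:3]@np.array(p)+T[:3,3]
    return [s["fx"]*c[0]/c[2]+s["cx"],s["fy"]*c[1]/c[2]+s["cy"]]
E
python3 - <<'E'
from h import *
np.set_printoptions(precision=3,suppress=True)
st=get_state();print(st)
for n in("scene","side"):
    s=snapshot(n);cv2.imwrite(f"pics/{n}0.png",s["img"]);print(n,s["fx"],s["cx"],s["cy"],np.array(s["cam_to_world"]))
E
```

```text
{'clock': 0.0, 'q': array([-1.299,  0.69 , -0.195,  1.566,  0.157,  0.902, -0.215]), 'qd': array([-0.001,  0.   , -0.002, -0.   , -0.001, -0.001, -0.001]), 'joint_torque': array([ -0.   , -52.756,  -1.267, -15.343,  -0.053,   0.006,   0.   ]), 'tool_pos': array([0.147, 0.607, 0.238]), 'eef_rot': array([ 0.119,  0.993, -0.001, -0.   ]), 'contact_force': array([ 0.155, -0.866, -0.38 ]), 'moment': array([0.003, 0.059, 0.011]), 'finger_force': 0.0, 'opening': 0.9989645263231726}
scene 482.93345138524495 331.2203191009062 237.87492472762324 [[-0.819  0.426 -0.383  1.011]
 [ 0.573  0.623 -0.533  0.653]
 [ 0.011 -0.656 -0.755  1.096]
 [ 0.     0.     0.     1.   ]]
side 571.3987278149555 319.9061081912238 252.70280580806286 [[ 0.707 -0.369  0.604 -0.385]
 [-0.707 -0.391  0.589 -0.893]
 [ 0.019 -0.843 -0.538  0.907]
 [ 0.     0.     0.     1.   ]]
```

View pics/scene0.png

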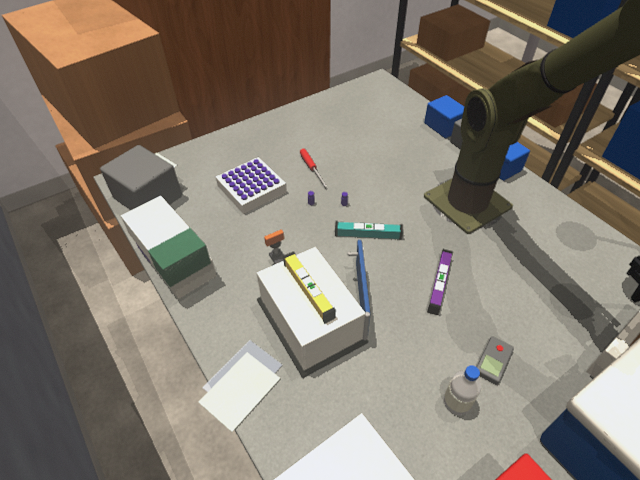

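View pics/side0.png

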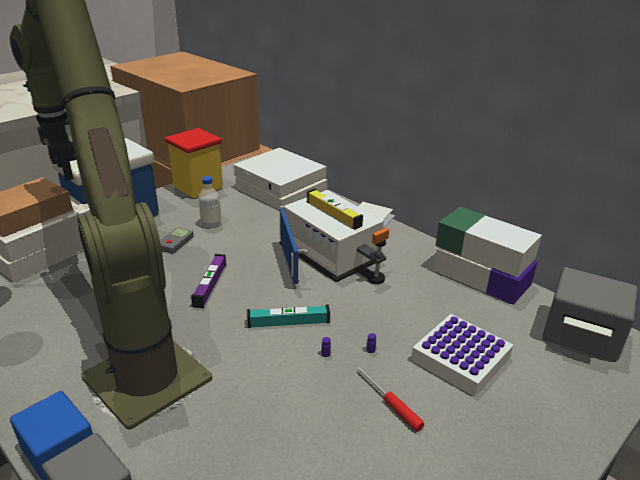

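The scene picture shows three level-shaped things: yellow on the cabinet (310,286), teal (369,230) and purple (441,280). The yellow one is meant. The orange wing is at (275,239), with (380,236) in side. The blue door's top edge runs from (361,242) to its hinge at (368,312).

```bash
cat >> h.py <<'E'
def masks(s,lo,hi,box):
    h=cv2.cvtColor(s["img"],cv2.COLOR_BGR2HSV);m=cv2.inRange(h,lo,hi);k=np.zeros_like(m);x0,y0,x1,y1=box;k[y0:y1,x0:x1]=255;return m&k
def tri(a,b):
    (o1,d1),(o2,d2)=a,b;A=np.c_[d1,-d2];t=np.linalg.lstsq(A,o2-o1,rcond=None)[0]
    p,q=o1+d1*t[0],o2+d2*t[1];return (p+q)/2,np.linalg.norm(p-q)
E
python3 - <<'E'
from h import *
np.set_printoptions(precision=4,suppress=True)
S=snapshot("scene");D=snapshot("side")
def cen(m):
    n,l,st,c=cv2.connectedComponentsWithStats(m);i=1+np.argmax(st[1:,4]);
    cn=max(cv2.findContours((l==i).astype(np.uint8),0,1)[0],key=cv2.contourArea)
    return c[i],st[i],cn
for nm,lo,hi,bs,bd in[("orange",(5,150,80),(17,255,255),(255,220,295,255),(360,220,400,250)),("yellow",(20,130,60),(35,255,255),(270,240,350,330),(295,180,375,235)),("blue",(100,120,40),(120,255,255),(345,230,380,325),(270,195,310,295))]:
    a=cen(masks(S,lo,hi,bs));b=cen(masks(D,lo,hi,bd))
    print(nm,a[0],a[1],b[0],b[1],tri(ray(S,*a[0]),ray(D,*b[0])))
    print(" polyS",cv2.approxPolyDP(a[2],2,True)[:,0].tolist()," polyD",cv2.approxPolyDP(b[2],2,True)[:,0].tolist())
a=cv2.resize(S["img"][220:380,240:400],None,fx=3.7,fy=3.7,interpolation=2)
b=cv2.resize(D["img"][170:310,265:405],(592,592),interpolation=2)
cv2.imwrite("pics/cS.png",a);cv2.imwrite("pics/cD.png",b)
E
```

```text
orange [273.2639 234.6111] [265 230  18  10  72] [380.226  235.2599] [372 228  17  16 177] (array([ 0.6462, -0.1102,  0.1465]), np.float64(0.004784788120651212))
 polyS [[282, 232], [277, 231], [265, 236], [265, 239]]  polyD [[388, 229], [373, 233], [375, 236], [372, 242], [376, 243], [386, 238]]
yellow [308.0025 284.2175] [285 254  47  59 400] [331.7105 208.3421] [309 190  51  38 608] (array([0.6581, 0.076 , 0.1487]), np.float64(0.006836460990845967))
 polyS [[285, 258], [321, 311], [330, 308], [322, 294], [313, 298], [294, 272], [302, 266], [294, 254]]  polyD [[309, 192], [309, 202], [352, 227], [352, 219], [358, 214], [349, 209], [342, 211], [320, 198], [324, 195], [316, 190]]
blue [363.1777 276.6488] [358 241  12  71 242] [288.7373 243.9721] [280 208  19  76 609] (array([0.5064, 0.0955, 0.0857]), np.float64(0.0008829474467336479))
 polyS [[358, 241], [365, 308], [369, 311], [361, 245]]  polyD [[280, 208], [281, 242], [290, 270], [290, 252], [294, 252], [293, 279], [296, 283], [297, 248], [283, 209]]
```

View pics/cS.png

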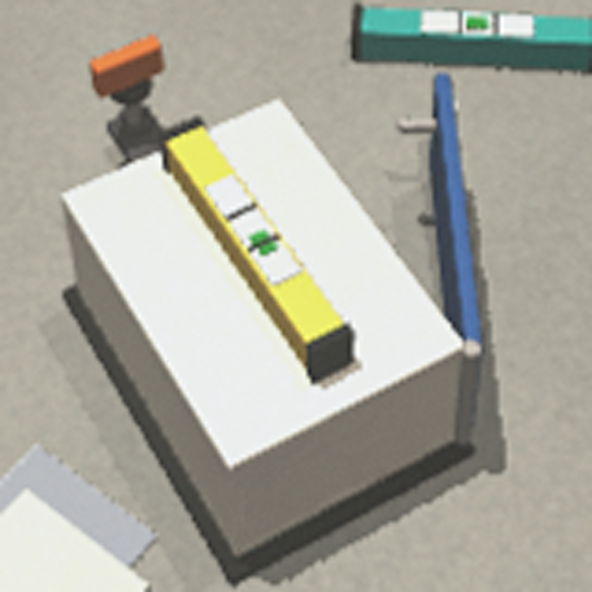

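View pics/cD.png

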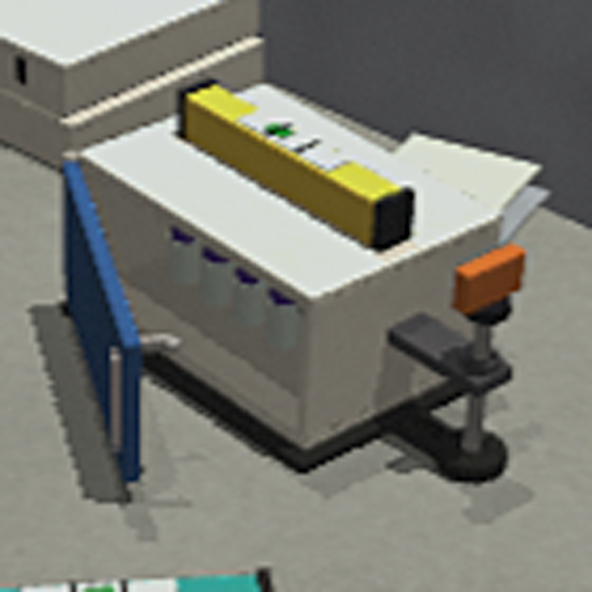

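The crops confirm the yellow level: its bubble, at crop (263,241), sits over the hinge-side line. The cabinet's top corners are clear in both views, so I triangulate them.

```bash
python3 - <<'E'
from h import *
np.set_printoptions(precision=4,suppress=True)
S=snapshot("scene");D=snapshot("side")
fs=lambda x,y:(240+x/3.7,220+y/3.7); fd=lambda x,y:(265+x*140/592,170+y*140/592)
C={"b-":((63,193),(497,218)),"f-":((280,98),(312,298)),"f+":((463,347),(80,153)),"b+":((233,465),None)}
P={}
for k,(a,b) in C.items():
    z=.131+(.0025 if k[1]=="+" else -.0025)
    P[k]=onz(S,*fs(*a),z)[:2]
    print(k,P[k], tri(ray(S,*fs(*a)),ray(D,*fd(*b))) if b else "", onz(D,*fd(*b),z) if b else "")
print("orange", tri(ray(S,*fs(127,68)),ray(D,*fd(489,280))))
c=sum(P.values())/4; y=(P["f+"]+P["b+"]-P["f-"]-P["b-"]);x=(P["b+"]+P["b-"]-P["f-"]-P["f+"])
print("c",c,"len",np.linalg.norm(x)/2,np.linalg.norm(y)/2,np.degrees(np.arctan2(x[1],x[0])),np.degrees(np.arctan2(-y[0],y[1])))
print("foot",c-.188*y/np.linalg.norm(y))
# door top outer etc.
print("door top free",tri(ray(S,*fs(442,76)),ray(D,*fd(138,345))),"hinge",tri(ray(S,*fs(470,345)),ray(D,*fd(72,160))))
print("lvl ends top", onz(S,*fs(184,130),.164),onz(S,*fs(330,335),.164), onz(D,*fd(200,90),.164),onz(D,*fd(392,195),.164))
E
```

```text
b- [ 0.7376 -0.0418] (array([ 0.7361, -0.0436,  0.125 ]), np.float64(0.0016209422206039275)) [ 0.7303 -0.0471  0.1285]
f- [ 0.5704 -0.0286] (array([ 0.5698, -0.0306,  0.1263]), np.float64(0.0011028845521838702)) [ 0.5677 -0.0332  0.1285]
f+ [0.5914 0.2098] (array([0.5899, 0.2072, 0.1288]), np.float64(0.0013049297744333287)) [0.5845 0.2002 0.1335]
b+ [0.7549 0.1969]  
orange (array([ 0.6496, -0.1057,  0.1394]), np.float64(0.0011888546558062286))
c [0.6636 0.0841] len 0.1658447610004728 0.23933062253634285 -4.502763416044586 -4.587381176860993
foot [ 0.6486 -0.1033]
door top free (array([0.46  , 0.0126, 0.1196]), np.float64(0.003993210877724747)) hinge (array([0.5835, 0.2075, 0.1256]), np.float64(0.00014413149848716854))
lvl ends top [ 0.6552 -0.0167  0.164 ] [0.6665 0.1709 0.164 ] [0.6682 0.1695 0.164 ] [ 0.6534 -0.0206  0.164 ]
```

```bash
cat >> h.py <<'E'
np.set_printoptions(precision=4,suppress=True)
YAW=np.radians(-4.55); CX=np.array([np.cos(YAW),np.sin(YAW)]);CY=np.array([-np.sin(YAW),np.cos(YAW)])
CEN=np.array([.6636,.0841]); HIN=CEN-.085*CX+.117*CY
def Rdown(extra=0.): # tool z down, tool y along cabinet y, turned by extra (ccw from above)
    a=YAW+extra;y=np.array([-np.sin(a),np.cos(a),0]);z=np.array([0,0,-1.]);return R.from_matrix(np.c_[np.cross(y,z),y,z])
def row(p,Rt,p0=None,R0=None):
    st=get_state()
    p0=st["tool_pos"] if p0 is None else p0; R0=R.from_quat(st["eef_rot"]) if R0 is None else R0
    return R0.inv().apply(np.array(p)-p0)/.3,(R0.inv()*Rt).as_rotvec()/np.pi
def doorp(th,off,back): # push point at angle th, off from hinge, TCP stands back by `back` from outer face
    d=-np.cos(th)*CY-np.sin(th)*CX; n=-np.cos(th)*CX+np.sin(th)*CY
    return HIN+off*d+(.012+back)*n
E
python3 - <<'E'
from h import *
st=get_state();print(st["clock"])
a=doorp(.485,.165,.045);print(a)
print(row([*a,.239],Rdown()),row([*a,.095],Rdown()))
for th in(.3,.1,0): print(th,doorp(th,.165,.009))
E
```

```text
0.3
[0.4517 0.0986]
(array([-1.386 , -1.4087, -0.001 ]), array([-0.0002, -0.    , -0.0504])) (array([-1.3859, -1.4084,  0.479 ]), array([-0.0002, -0.    , -0.0504]))
0.3 [0.5075 0.062 ]
0.1 [0.538  0.0489]
0 [0.5541 0.0447]
```

Emit:
send_rows(targets=[[[-0.14, -0.14, 0], [0, 0, -0.01]], [[-0.28, -0.28, 0], [0, 0, -0.02]], [[-0.42, -0.42, 0], [0, 0, -0.03]], [[-0.56, -0.56, 0], [0, 0, -0.04]], [[-0.7, -0.7, 0], [0, 0, -0.05]], [[-0.84, -0.84, 0], [0, 0, -0.05]], [[-0.96, -0.98, 0], [0, 0, -0.0504]], [[-0.96, -0.98, 0], [0, 0, -0.0504]]], fingers=0)

```text
clock: 1.3
tool_pos: [0.3598, 0.249, 0.2386]
eef_rot: [0.044, 0.999, -0.002, 0.0]
contact_force: [-0.5, -0.1, 0.8]
opening: 0.116
finger_force: 0.0
```

```bash
python3 - <<'E'
from h import *
st=get_state();print(st["clock"],st["q"],st["tool_pos"],st["contact_force"],st["opening"])
a=doorp(.485,.165,.045);print(row([*a,.239],Rdown()),row([*a,.095],Rdown()))
E
```

```text
1.3 [-0.5132  0.463  -0.293   2.0992  0.231   0.6112  0.5145] [0.3598 0.249  0.2386] [-0.5427 -0.114   0.8104] 0.1156446824967494
(array([-0.3496, -0.4722,  0.0002]), array([-0.001 ,  0.0001, -0.003 ])) (array([-0.3494, -0.4707,  0.4802]), array([-0.001 ,  0.0001, -0.003 ]))
```

Emit:
send_rows(targets=[[[-0.12, -0.16, 0], [0, 0, 0]], [[-0.24, -0.32, 0], [0, 0, 0]], [[-0.35, -0.47, 0], [0, 0, 0]], [[-0.35, -0.47, 0.16], [0, 0, 0]], [[-0.35, -0.47, 0.32], [0, 0, 0]], [[-0.35, -0.47, 0.48], [0, 0, 0]], [[-0.35, -0.47, 0.48], [0, 0, 0]], [[-0.35, -0.47, 0.48], [0, 0, 0]]])

```text
clock: 2.3
tool_pos: [0.4519, 0.106, 0.0958]
eef_rot: [0.039, 0.999, 0.0, 0.001]
contact_force: [0.2, -0.5, -0.5]
opening: 0.008
finger_force: 0.0
```

```bash
python3 - <<'E'
from h import *
st=get_state();print(st["clock"],st["q"],st["tool_pos"],st["contact_force"],st["opening"])
for th,b in((.485,.015),(.35,.01),(.25,.009),(.15,.009),(.1,.009),(.05,.009),(.02,.009),(0,.009),(-.03,.009)): print(th,*row([*doorp(th,.165,b),.095],Rdown()))
cv2.imwrite("pics/d1.png",cv2.resize(snapshot("side")["img"][150:310,230:430],(800,600)))
E
```

```text
2.3 [-0.2403  0.752  -0.1437  2.1614  0.4033  0.2511  0.7551] [0.4519 0.106  0.0958] [ 0.1713 -0.5162 -0.4938] 0.007580949783340623
0.485 [-0.0897 -0.0716  0.0028] [0.0003 0.0004 0.0003]
0.35 [-0.1682 -0.1186  0.0029] [0.0003 0.0004 0.0003]
0.25 [-0.2217 -0.1428  0.003 ] [0.0003 0.0004 0.0003]
0.15 [-0.2742 -0.1606  0.003 ] [0.0003 0.0004 0.0003]
0.1 [-0.3011 -0.1675  0.003 ] [0.0003 0.0004 0.0003]
0.05 [-0.3282 -0.1731  0.0031] [0.0003 0.0004 0.0003]
0.02 [-0.3446 -0.1758  0.0031] [0.0003 0.0004 0.0003]
0 [-0.3556 -0.1773  0.0031] [0.0003 0.0004 0.0003]
-0.03 [-0.3721 -0.1792  0.0031] [0.0003 0.0004 0.0003]
```

View pics/d1.png

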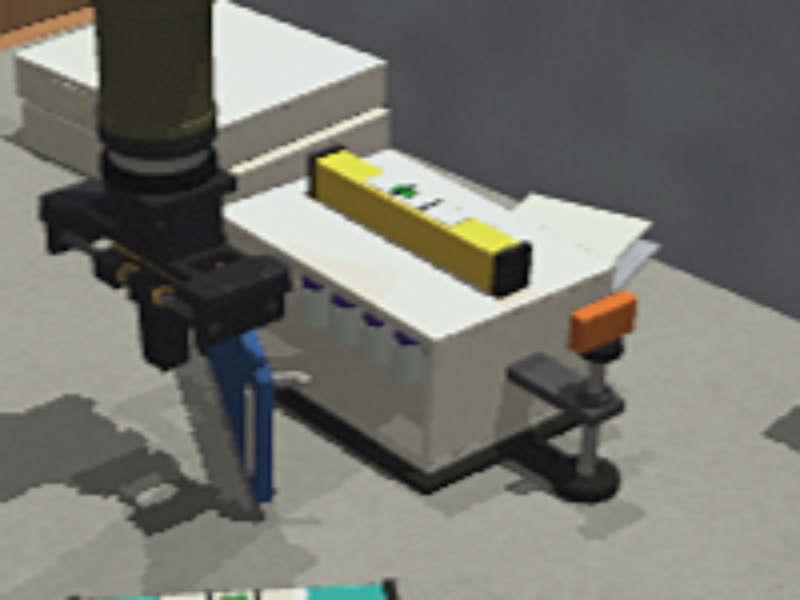

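The fingers, at (165,335) in the crop, stand in front of the outer face of the door, whose free edge is at (262,430). I push along the arc.

Emit:
send_rows(targets=[[[-0.04, -0.04, 0], [0, 0, 0]], [[-0.09, -0.07, 0], [0, 0, 0]], [[-0.12, -0.09, 0], [0, 0, 0]], [[-0.15, -0.107, 0], [0, 0, 0]], [[-0.18, -0.124, 0], [0, 0, 0]], [[-0.21, -0.138, 0], [0, 0, 0]], [[-0.24, -0.149, 0], [0, 0, 0]], [[-0.27, -0.159, 0], [0, 0, 0]], [[-0.3, -0.167, 0], [0, 0, 0]], [[-0.32, -0.171, 0], [0, 0, 0]], [[-0.335, -0.174, 0], [0, 0, 0]], [[-0.345, -0.176, 0], [0, 0, 0]]])

```text
clock: 3.85
tool_pos: [0.5432, 0.0458, 0.0944]
eef_rot: [0.039, 0.999, -0.0, -0.007]
contact_force: [-18.2, 5.0, 15.2]
opening: 0.004
finger_force: 9.2
```

Emit:
send_rows(targets=[[[-0.01, 0, 0], [0, 0, 0]], [[-0.02, 0, 0], [0, 0, 0]], [[-0.02, 0, 0], [0, 0, 0]]])

```text
clock: 4.22
tool_pos: [0.5512, 0.0446, 0.0944]
eef_rot: [0.039, 0.999, -0.0, -0.005]
contact_force: [-11.0, 2.5, 9.0]
opening: 0.006
finger_force: 5.7
```

```bash
python3 - <<'E'
from h import *
st=get_state();print(st["clock"],st["tool_pos"],st["contact_force"])
s=(st["tool_pos"][:2]-CEN);print("local",s@CX,s@CY)
cv2.imwrite("pics/d2.png",np.hstack([cv2.resize(snapshot("side")["img"][160:300,250:400],(400,373)),cv2.resize(snapshot("scene")["img"][220:360,250:400],(400,373))]))
E
```

```text
4.225 [0.5512 0.0446 0.0944] [-10.9748   2.506    9.0001]
local -0.10895978103531694 -0.048251659281612645
```

View pics/d2.png

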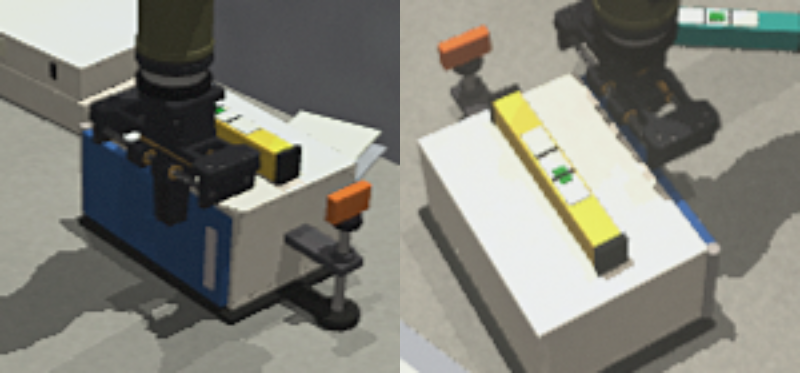

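The door looks flush with the front. A little more push will confirm it is on the hard stop: the force should climb with no movement.

Emit:
send_rows(targets=[[[-0.012, 0, 0], [0, 0, 0]], [[-0.022, 0, 0], [0, 0, 0]], [[-0.022, 0, 0], [0, 0, 0]]])

```text
clock: 4.7
tool_pos: [0.5512, 0.0444, 0.0943]
eef_rot: [0.038, 0.999, -0.002, -0.011]
contact_force: [-24.5, 4.2, 21.9]
opening: 0.002
finger_force: 12.3
```

The tool did not move while the force rose, so the door is on its hard stop. I retreat, rise and set the opening for the wing.

Emit:
send_rows(targets=[[[0.08, 0, 0], [0, 0, 0]], [[0.16, 0, 0], [0, 0, 0]], [[0.2, 0, -0.1], [0, 0, 0]], [[0.2, 0, -0.28], [0, 0, 0]], [[0.2, 0, -0.45], [0, 0, 0]], [[0.2, 0, -0.45], [0, 0, 0]]], fingers=0.6)

```text
clock: 5.45
tool_pos: [0.5059, 0.0484, 0.2333]
eef_rot: [0.04, 0.999, 0.001, 0.004]
contact_force: [-0.6, -0.4, -1.0]
opening: 0.598
finger_force: 0.0
```

```bash
python3 - <<'E'
from h import *
S=snapshot("scene");D=snapshot("side");st=get_state();print(st["clock"],st["q"],st["tool_pos"],st["eef_rot"],st["opening"])
f=CEN-.188*CY
for p in([*f,.23],[*f,.124]): print(p,*row(p,Rdown()))
# orange silhouette centroids vs. projected bar outline
for n,s,b in(("S",S,(255,220,295,255)),("D",D,(360,220,400,250))):
    m=masks(s,(3,120,50),(20,255,255),b);c=cv2.findContours(m,0,1)[0];h=cv2.convexHull(np.vstack(c))
    M=cv2.moments(h)
    for z in(.139,.142,.145):
        q=np.array([proj(s,[*(f+a*CX+e*CY),z-.002+g]) for a in(-.026,.026) for e in(-.007,.007) for g in(-.015,.015)],np.float32)
        N=cv2.moments(cv2.convexHull(q));print(n,z,"meas",M["m10"]/M["m00"],M["m01"]/M["m00"],M["m00"],"pred",N["m10"]/N["m00"],N["m01"]/N["m00"],N["m00"])
E
```

```text
5.55 [ 0.0482  0.5627 -0.3671  1.9261  0.3005  0.7051  0.9932] [0.5033 0.0476 0.2298] [ 0.0399  0.9992 -0.0001  0.0005] 0.6001166744175562
[np.float64(0.6486861404358933), np.float64(-0.10330751530528894), 0.23] [-0.5231 -0.4628 -0.    ] [-0.      0.0003 -0.0001]
[np.float64(0.6486861404358933), np.float64(-0.10330751530528894), 0.124] [-0.5228 -0.4628  0.3533] [-0.      0.0003 -0.0001]
S 0.139 meas 273.59844054580896 237.33040935672514 171.0 pred 274.90391712412435 239.29030619833074 235.42474365304224
S 0.142 meas 273.59844054580896 237.33040935672514 171.0 pred 274.81593030197763 238.5402006358702 236.44004412926733
S 0.145 meas 273.59844054580896 237.33040935672514 171.0 pred 274.7276487926152 237.78740404074622 237.46159828687087
D 0.139 meas 380.0730337078652 235.6938202247191 178.0 pred 379.348226550946 236.85847799464574 223.5694341340568
D 0.142 meas 380.0730337078652 235.6938202247191 178.0 pred 379.43397738406327 235.8786834962462 224.08008794556372
D 0.145 meas 380.0730337078652 235.6938202247191 178.0 pred 379.5199001197953 234.8967896466218 224.59227960091084
```

Emit:
send_rows(targets=[[[-0.13, -0.115, 0], [0, 0, 0]], [[-0.26, -0.23, 0], [0, 0, 0]], [[-0.39, -0.345, 0], [0, 0, 0]], [[-0.523, -0.463, 0], [0, 0, 0]], [[-0.523, -0.463, 0], [0, 0, 0]], [[-0.523, -0.463, 0.1], [0, 0, 0]], [[-0.523, -0.463, 0.1], [0, 0, 0]]])

```text
clock: 6.42
tool_pos: [0.6454, -0.102, 0.1961]
eef_rot: [0.039, 0.999, 0.0, -0.004]
contact_force: [0.1, 0.7, 0.3]
opening: 0.6
finger_force: 0.0
```

```bash
python3 - <<'E'
from h import *
st=get_state();s=snapshot("wrist");print(st["clock"],st["q"],st["tool_pos"],s.get("fx"),s["cx"],s["cy"],np.array(s["T_tool_cam"]))
f=CEN-.188*CY;print(*row([*f,.124],Rdown()))
cv2.imwrite("pics/w1.png",s["img"])
E
```

```text
6.425 [ 0.2756  0.795  -0.3633  1.5004  0.3249  0.9147  1.3036] [ 0.6454 -0.102   0.1961] 371.64829954431775 322.629599217651 232.21889976824158 [[-0.0006 -0.9629 -0.2699  0.0689]
 [ 1.     -0.0007  0.0003 -0.0004]
 [-0.0005 -0.2699  0.9629 -0.1452]
 [ 0.      0.      0.      1.    ]]
[-0.008  -0.0039  0.2461] [ 0.0001 -0.0015  0.0005]
```

View pics/w1.png

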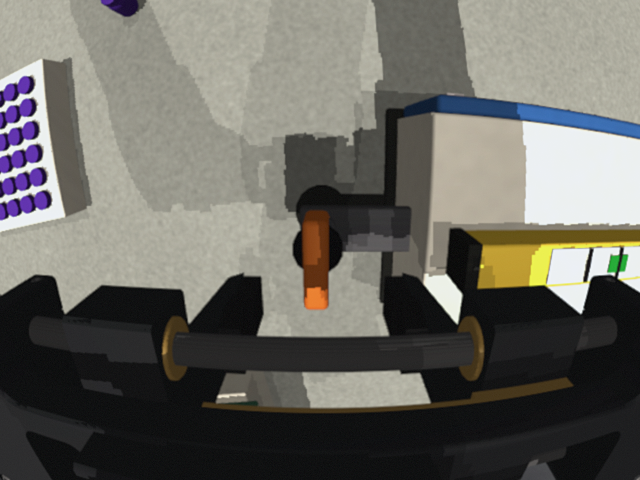

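The wing, at (316,260), lies between the open fingers at columns 263 and 385. The black hub below it is wider than the wing, so I keep the tips just above it, with the TCP at about 0.131.

Emit:
send_rows(targets=[[[-0.008, -0.008, 0.1], [0, 0, 0]], [[-0.008, -0.008, 0.217], [0, 0, 0]], [[-0.008, -0.008, 0.217], [0, 0, 0]], [[-0.008, -0.008, 0.217], [0, 0, 0]]])

```text
clock: 6.98
tool_pos: [0.6516, -0.1051, 0.1363]
eef_rot: [0.039, 0.999, 0.0, 0.001]
contact_force: [0.0, -0.8, -0.6]
opening: 0.597
finger_force: 0.0
```

Emit:
send_rows(targets=[[[0, 0, 0], [0, 0, 0]], [[0, 0, 0], [0, 0, 0]], [[0, 0, 0], [0, 0, 0]], [[0, 0, 0], [0, 0, 0]], [[0, 0, 0], [0, 0, 0]]], fingers=0, newtons=30)

```text
clock: 7.6
tool_pos: [0.6507, -0.1061, 0.1348]
eef_rot: [0.04, 0.999, -0.0, 0.0]
contact_force: [0.1, -1.2, 1.1]
opening: 0.156
finger_force: 29.9
```

The jaws are on the wing (opening 13.7 mm). The bubble starts at about +14.5 mm, which needs about 0.9 rad clockwise, a positive turn about tool z. I turn 0.7 rad first and then measure.

Emit:
send_rows(targets=[[[0, 0, 0], [0, 0, 0.028]], [[0, 0, -0.002], [0, 0, 0.056]], [[0, 0, -0.003], [0, 0, 0.084]], [[0, 0, -0.004], [0, 0, 0.112]], [[0, 0, -0.005], [0, 0, 0.14]], [[0, 0, -0.006], [0, 0, 0.168]], [[0, 0, -0.007], [0, 0, 0.196]], [[0, 0, -0.008], [0, 0, 0.223]], [[0, 0, -0.008], [0, 0, 0.223]]])

```text
clock: 8.72
tool_pos: [0.65, -0.1062, 0.1373]
eef_rot: [0.38, 0.925, -0.001, -0.0]
contact_force: [-2.3, -0.9, 5.2]
opening: 0.153
finger_force: 29.9
```

Emit:
send_rows(targets=[[[0, 0, 0], [0, 0, 0]], [[0, 0, 0], [0, 0, 0]], [[0, 0, 0], [0, 0, 0]], [[0, 0, 0], [0, 0, 0]], [[0, 0, 0], [0, 0, 0]], [[0, 0, 0], [0, 0, 0]], [[0, 0, 0], [0, 0, 0]], [[0, 0, 0], [0, 0, 0]]])

```text
clock: 9.72
tool_pos: [0.65, -0.1062, 0.1373]
eef_rot: [0.38, 0.925, -0.0, -0.0]
contact_force: [-3.0, -1.9, 5.4]
opening: 0.153
finger_force: 29.9
```

```bash
cat >> h.py <<'E'
def bub(s,box):
    g=masks(s,(40,90,30),(80,255,255),box);v,u=np.nonzero(g);y=masks(s,(20,130,60),(35,255,255),box)
    p=onz(s,u.mean(),v.mean(),.164)[:2]
    return len(u),(u.mean(),v.mean()),(p-CEN)@CX,(p-CEN)@CY
E
python3 - <<'E'
from h import *
st=get_state();print(st["clock"],st["q"],st["tool_pos"],st["eef_rot"],st["contact_force"],st["moment"],st["opening"])
S=snapshot("scene");D=snapshot("side")
print(bub(S,(270,240,350,330)),bub(D,(295,180,375,235)))
s0=dict(S,img=cv2.imread("pics/scene0.png"));d0=dict(D,img=cv2.imread("pics/side0.png"))
print("start",bub(s0,(270,240,350,330)),bub(d0,(295,180,375,235)))
cv2.imwrite("pics/b1.png",np.hstack([cv2.resize(S["img"][235:335,275:345],(400,571),interpolation=2),cv2.resize(D["img"][175:245,300:370],(400,571),interpolation=2)]))
E
```

```text
9.725 [ 0.1683  0.8543 -0.1461  1.5419  0.1612  0.7584  0.7462] [ 0.65   -0.1062  0.1373] [ 0.3797  0.9251 -0.0005 -0.0005] [-2.9752 -1.8797  5.3844] [-0.4625  0.8867 -0.0487] 0.15289816851249172
(28, (np.float64(308.7857142857143), np.float64(282.85714285714283)), np.float64(-0.0008794275208432562), np.float64(-0.0036662838985734632)) (14, (np.float64(332.35714285714283), np.float64(201.42857142857142)), np.float64(0.0013045935140467394), np.float64(0.0014590864279613648))
start (20, (np.float64(310.65), np.float64(285.35)), np.float64(-0.0012264399757729732), np.float64(0.004840880587129973)) (10, (np.float64(330.6), np.float64(200.3)), np.float64(0.0019842619365935546), np.float64(0.009716976377928923))
```

View pics/b1.png

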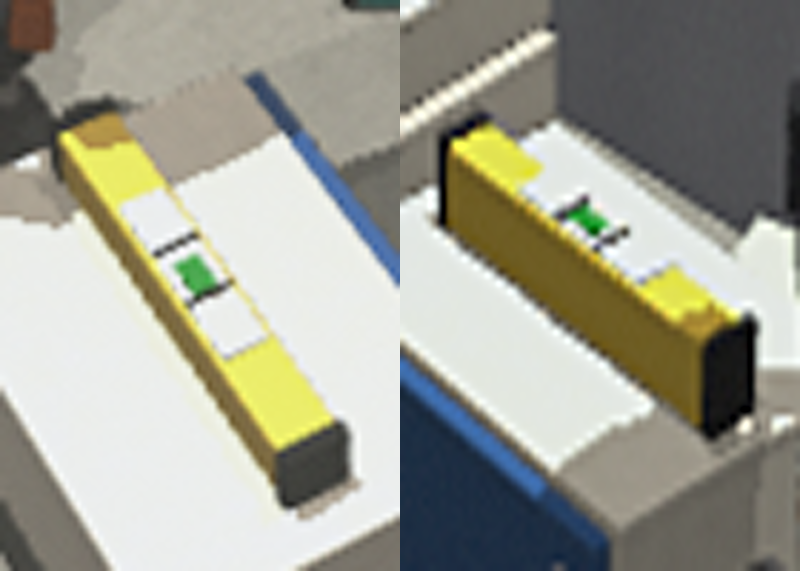

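The lines are at (176,244) and (211,292) and the bubble is at about (197,274) in the left crop, so the bubble is at +3.4 mm. The right crop agrees. It needs about 0.21 rad more, and I let it settle with a row wait.

Emit:
send_rows(targets=[[[0, 0, 0], [0, 0, 0.022]], [[0, 0, -0.001], [0, 0, 0.044]], [[0, 0, -0.002], [0, 0, 0.067]], [[0, 0, -0.002], [0, 0, 0.067]], [[0, 0, -0.002], [0, 0, 0.067]], [[0, 0, -0.002], [0, 0, 0.067]], [[0, 0, -0.002], [0, 0, 0.067]], [[0, 0, -0.002], [0, 0, 0.067]], [[0, 0, -0.002], [0, 0, 0.067]], [[0, 0, -0.002], [0, 0, 0.067]], [[0, 0, -0.002], [0, 0, 0.067]], [[0, 0, -0.002], [0, 0, 0.067]]])

```text
clock: 11.32
tool_pos: [0.6496, -0.1061, 0.138]
eef_rot: [0.475, 0.88, -0.001, -0.001]
contact_force: [-4.7, -0.7, 7.2]
opening: 0.155
finger_force: 29.9
```

Emit:
send_rows(targets=[[[0, 0, 0], [0, 0, 0]], [[0, 0, 0], [0, 0, 0]], [[0, 0, 0], [0, 0, 0]], [[0, 0, 0], [0, 0, 0]]], fingers=0.6)

```text
clock: 11.82
tool_pos: [0.6508, -0.1054, 0.1375]
eef_rot: [0.475, 0.88, 0.0, -0.0]
contact_force: [-0.4, -0.1, 0.3]
opening: 0.583
finger_force: 0.0
```

```bash
python3 - <<'E'
from h import *
st=get_state();print(st["clock"],st["q"],st["tool_pos"],st["contact_force"],st["opening"])
S=snapshot("scene");D=snapshot("side")
print(bub(S,(270,240,350,330)),bub(D,(295,180,375,235)))
cv2.imwrite("pics/b2.png",np.hstack([cv2.resize(S["img"][235:335,275:345],(400,571),interpolation=2),cv2.resize(D["img"][175:245,300:370],(400,571),interpolation=2)]))
E
```

```text
11.825 [ 0.1371  0.8528 -0.0881  1.5429  0.0969  0.7501  0.5886] [ 0.6508 -0.1054  0.1375] [-0.4207 -0.0916  0.3282] 0.5825354463202473
(26, (np.float64(307.96153846153845), np.float64(281.7692307692308)), np.float64(-0.0007053916579638228), np.float64(-0.007413301823302983)) (13, (np.float64(333.6923076923077), np.float64(202.0)), np.float64(0.001946029913756822), np.float64(-0.003478857726728333))
```

View pics/b2.png

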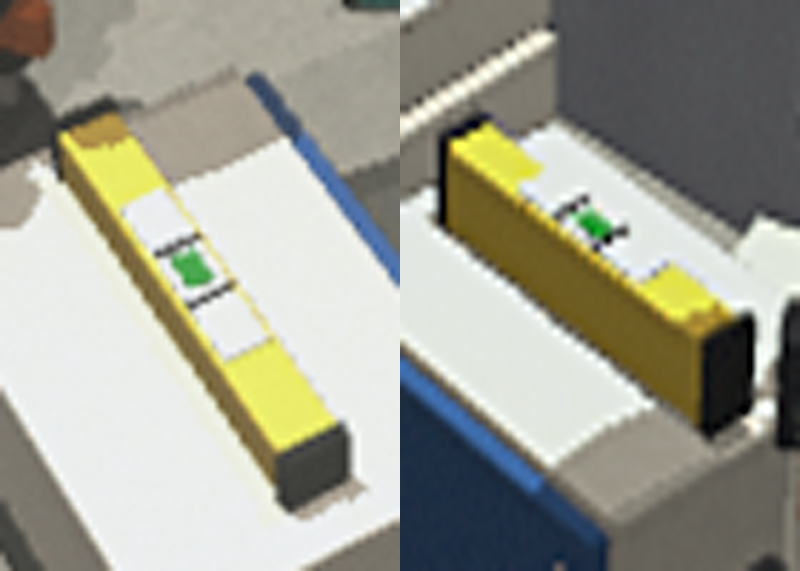

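The bubble, at (192,267), now lies midway between the lines, within about 1 mm, with the grip released. I go up and over to the middle of the level, with the fingers shut.

```bash
python3 - <<'E'
from h import *
for z in(.23,.185): print(*row([.661,.076,z],Rdown()))
E
```

```text
[ 0.4872  0.3605 -0.3082] [ 0.0001 -0.     -0.29  ]
[ 0.4872  0.3605 -0.1582] [ 0.0001 -0.     -0.29  ]
```

Emit:
send_rows(targets=[[[0, 0, -0.1], [0, 0, 0]], [[0, 0, -0.22], [0, 0, 0]], [[0, 0, -0.31], [0, 0, 0]], [[0, 0, -0.31], [0, 0, 0]]])

```text
clock: 12.42
tool_pos: [0.6522, -0.1058, 0.2329]
eef_rot: [0.475, 0.88, 0.001, 0.002]
contact_force: [0.1, -0.1, 0.7]
opening: 0.6
finger_force: 0.0
```

```bash
python3 - <<'E'
from h import *
print(get_state()["tool_pos"])
for z in(.23,.185): print(*row([.661,.076,z],Rdown()))
E
```

```text
[ 0.6522 -0.1058  0.2329]
[0.4907 0.3567 0.0096] [ 0.0007  0.0015 -0.2901]
[0.4912 0.3561 0.1596] [ 0.0007  0.0015 -0.2901]
```

Emit:
send_rows(targets=[[[0.08, 0.06, 0], [0, 0, -0.05]], [[0.16, 0.12, 0], [0, 0, -0.1]], [[0.24, 0.18, 0], [0, 0, -0.15]], [[0.33, 0.24, 0], [0, 0, -0.2]], [[0.41, 0.3, 0], [0, 0, -0.25]], [[0.49, 0.357, 0.01], [0, 0, -0.29]], [[0.49, 0.357, 0.08], [0, 0, -0.29]], [[0.49, 0.357, 0.15], [0, 0, -0.29]], [[0.49, 0.357, 0.15], [0, 0, -0.29]], [[0.49, 0.357, 0.15], [0, 0, -0.29]]], fingers=0)

```text
clock: 13.68
tool_pos: [0.6597, 0.0761, 0.1856]
eef_rot: [0.04, 0.999, 0.0, -0.0]
contact_force: [-0.7, -0.2, -0.1]
opening: 0.003
finger_force: 0.0
```

```bash
python3 - <<'E'
from h import *
st=get_state();print(st["tool_pos"],st["opening"],st["contact_force"])
print(*row([.661,.076,.165],Rdown()))
s=snapshot("scene")["img"][215:345,255:385];d=snapshot("side")["img"][160:260,285:385]
cv2.imwrite("pics/p1.png",np.hstack([cv2.resize(s,(400,400),interpolation=2),cv2.resize(d,(400,400),interpolation=2)]))
E
```

```text
[0.6597 0.0761 0.1856] 0.003295533578565205 [-0.6845 -0.2169 -0.1266]
[-0.0043 -0.0001  0.0686] [ 0.0001 -0.     -0.    ]
```

View pics/p1.png

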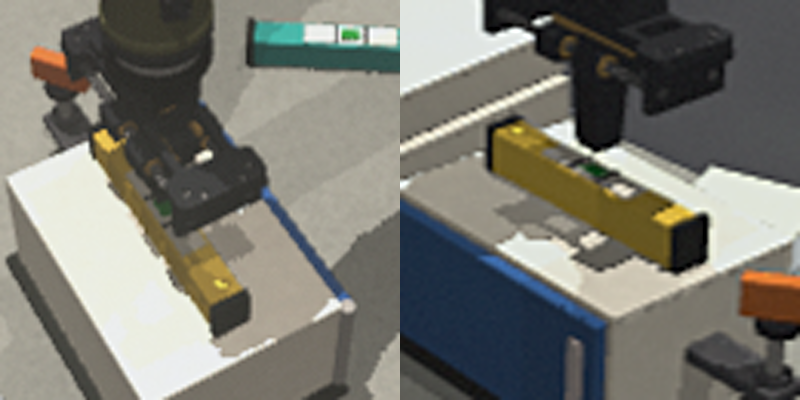

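The fingers hang over the middle of the yellow level and the door is shut. I descend gently.

Emit:
send_rows(targets=[[[-0.004, 0, 0.02], [0, 0, 0]], [[-0.004, 0, 0.04], [0, 0, 0]], [[-0.004, 0, 0.055], [0, 0, 0]], [[-0.004, 0, 0.065], [0, 0, 0]], [[-0.004, 0, 0.07], [0, 0, 0]], [[-0.004, 0, 0.07], [0, 0, 0]], [[-0.004, 0, 0.07], [0, 0, 0]]])

```text
clock: 14.65
tool_pos: [0.6609, 0.076, 0.1647]
eef_rot: [0.04, 0.999, 0.0, 0.0]
contact_force: [0.2, -0.1, -0.6]
opening: 0.003
finger_force: 0.0
```

Emit:
send_rows(targets=[[[0, 0, 0.004], [0, 0, 0]], [[0, 0, 0.008], [0, 0, 0]], [[0, 0, 0.008], [0, 0, 0]], [[0, 0, 0.008], [0, 0, 0]]])

```text
clock: 15.15
tool_pos: [0.6611, 0.076, 0.1644]
eef_rot: [0.04, 0.999, 0.0, 0.001]
contact_force: [-3.5, -0.4, 11.8]
opening: 0.004
finger_force: 5.9
```

That gives about 12 N on the level. I hold while it settles, then check.

Emit:
send_rows(targets=[[[0, 0, 0], [0, 0, 0]], [[0, 0, 0], [0, 0, 0]], [[0, 0, 0], [0, 0, 0]], [[0, 0, 0], [0, 0, 0]], [[0, 0, 0], [0, 0, 0]], [[0, 0, 0], [0, 0, 0]], [[0, 0, 0], [0, 0, 0]], [[0, 0, 0], [0, 0, 0]], [[0, 0, 0], [0, 0, 0]], [[0, 0, 0], [0, 0, 0]]])

```text
clock: 16.4
tool_pos: [0.6611, 0.076, 0.1644]
eef_rot: [0.04, 0.999, 0.0, 0.001]
contact_force: [-3.7, -0.7, 11.6]
opening: 0.003
finger_force: 5.9
```

```bash
python3 - <<'E'
from h import *
st=get_state();print(st["clock"],st["tool_pos"],st["contact_force"],st["moment"])
if 5<st["contact_force"][2]<25: print(finish_job())
E
```

```text
16.4 [0.6611 0.076  0.1644] [-3.7269 -0.6776 11.6061] [-0.2056  0.7812  0.0026]
the job is handed in; nothing more can be done
None
```

I handed the job in at 16.4 s, with no verdict returned: the door was shut on its stop, the bubble was within about 1 mm of centre when last seen before pressing, and the gripper was pressing the level at about 12 N.

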